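# Take the squeeze-tab filler cap off a hydraulic tank

## Task

Open the oil tank of the pump unit for topping up: squeeze the two side tabs of its filler cap to unlock it, turn the cap anticlockwise until you feel it come up against its stop, and lift it off its neck without forcing it. Then set the cap down gently, top up, in the flat steel tray, let go of it, and leave the three loose fittings on the bench where they are.

Things in the scene. Friction and masses are not known exactly. Their poses are not given: they have to be found in the camera images.
- tank: Pump unit bolted to the bench: box-shaped oil tank 200 x 180 mm, 150 mm high; valve block and motor in line at its +x end, none over 165 mm high. Origin under the tank's middle, z up. The round filler neck with the cap stands on its top at x = -50 mm, y = 0. Neck and cap bear about 35 N of contact force in all: some 0.5 N m of turning against a stop, or 15 N of pull on a caught cap.
- filler (a point): Middle of the neck's round steel flange (72 mm across), at its upper face, 154 mm above the bench. Two locking posts 11 mm high stand on the flange 27 to 33 mm from the axis; keep fingertips above them. At which angle the neck sits in the tank is not measured.
- cap_grip (a point): On the cap's axis midway between its tabs, which lie at +y and -y of this point (at first along the tank's y). 40 mm above filler at first, 35 mm above the cap's underside, 14 mm below its rim. Tabs 16 x 16 mm, 63 mm over their outer faces; each springs in 6 mm (7.5 N), to 51 mm. Only when both are in by 4 mm or more do the pawls under them pass the posts.
- cap: Black filler cap, 47 mm across, 49 mm high, 75 to 115 g, origin at the middle of its underside, z up. Bayonet: from above it turns anticlockwise 36 to 83 degrees (how far it was done up varies, not measured) to a hard stop; over the last 5 degrees before the stop its ears are in the notches and it lifts straight up; 35 mm clears the neck. A sprung seal pushes it up with 9 N over 3 mm.
- tray: Flat steel tray fixed on the bench, 180 mm (x) by 240 mm (y), walls 18 mm high and 3 mm thick. Origin under its middle at bench level; its floor is 3 mm above the origin.
- ferrule_mid (a point): Middle of a loose steel hose ferrule standing on the bench, 34 mm across, 45 mm high: leave alone.
- hose_tail_mid (a point): Middle of a loose hose tail standing on its hexagon, 39 mm across the corners, 56 mm high, brass barb upwards: leave alone.
- flange_mid (a point): Middle of a loose steel flange lying on the bench, 64 mm across, 28 mm high: leave alone.

How it is judged:
On the way:
1. the cap is turned free and lifted clear of its neck (z of cap_grip in the frame of filler above 0.08 m), for 0.1 s.
At the end, for the whole second after the job is handed in: The cap stands top up (within 7 degrees) and at rest on the floor of the tray, its axis within 66 mm (x) and 96 mm (y) of the tray's middle, let go (x of cap_grip in the frame of tray between -0.066 and 0.066 m and y of cap_grip in the frame of tray between -0.096 and 0.096 m and z of cap_grip in the frame of tray between 0.033 and 0.043 m and angle between cap_grip's own z axis and vertical below 0.12 rad and linear speed of cap below 0.02 m/s); the robot touches nothing.
It fails at once if the cap or its neck is forced (contact force between cap and tank above 35 N).
It fails at once if the cap is dropped into the tray or pushed hard on it (contact force between cap and tray above 35 N or (horizontal distance between cap_grip and tray below 0.15 m and z of cap_grip in the frame of tray below 0.078 m and linear speed of cap above 0.5 m/s)).
It fails at once if a loose fitting is disturbed (distance of any of ferrule_mid, hose_tail_mid, flange_mid from where it was at the start of the episode above 0.02 m).
It also fails if it takes over 72 s, if anything falls off the work surface, if the arm or the gripper's body presses on something with over 40 N, if the wrist force passes 120 N, or if a joint passes its speed limit or range.

## Robot

A 6-joint arm with a two-finger parallel gripper is mounted at the origin on the work surface. World frame = base frame: x ahead of the robot, y to its left, z up, the work surface at z = 0. Lengths are in m, angles in rad, forces in N, time in s.
With the tool pointing down it reaches from about 0.25 to 0.775 m from the base axis. Payload 8.9 kg.
Tool frame: the origin (TCP) lies on the mounting face of the last link; the fingertips stand r.tips_ahead ahead of it and the grasp point (between the pads) lies 155 mm ahead of it (r.tips_ahead is the distance from the TCP to the fingertips, in m); z points along the fingers, x is the direction in which the jaws open and shut, and the axes are right-handed (so a half turn about z gives the same grasp; the last joint's range is limited). The gripper opens to 85 mm and grips with 20 to 120 N. Pads are 22 mm wide; open, the fingers measure 114 mm over their backs; the gripper's body (76 mm by 85 mm) begins 54 mm behind the grasp point. The pads swing forward as they close: fully open they stand 13 mm farther back than shut.
Start: joints at [1.096, 0.291, -0.153, 1.127, 0, 1.431], TCP at [0.173, 0.496, 0.405] pointing down, gripper open.
Joint ranges: [-2.52, 2.52], [-0.91, 1.74], [-1.3, 1.37], [-1.96, 2.02], [-1.52, 1.47], [-3.14, 3.14]. Speed limits (rad/s): [2.22, 2.22, 2.79, 3.14, 3.14, 3.14].

## Interface

Orientations are given as a 3x3 rotation matrix whose columns are the frame's x, y, z axes.
In Python, from rig import r gives the robot as it stands. The module is installed in compiled form; this text tells all that it offers. Calls block until the motion is done:
- r.move_to(position, orientation): joint-space move of the TCP to a pose.
- r.servo_line(position, max_speed=0.15, ori=None): straight line of the TCP; ori=None keeps the orientation; max_speed is the mean speed in m/s.
- r.movej(angles): joint-space move.
- r.command_gripper(opening, newtons=None): finger opening in m; newtons is the grip in N (None keeps the last); returns when the fingers have stopped.
- r.wait(seconds).
- r.solve_ik(position, orientation): joint angles nearest the present ones, or None.
- r.get_state(): the state.
- r.capture(name): name is "scene" or "top" or "wrist"; returns a dict with "pixels" (384x512x3 uint8, red, green, blue), "range_z" (384x512 float32, m along the optical axis (not along the pixel's ray), 0 where there is no reading), "mtx" (3x3 intrinsics, pixels), "extrinsics" (4x4, takes a point from camera to world coordinates); the wrist camera has in their place "tool_from_camera" (4x4, takes a point from camera to tool coordinates, whose origin is the TCP and whose axes are the tool frame's). Camera axes: x right, y down, z forward; pixel columns grow to the right and rows downward; lengths in m; the calibration is good to about 2 mm. A picture is of the moment at which its call begins: read the wrist's pose just before it.
A pose or a line that the arm cannot do raises r.Unreachable and nothing moves.
- r.sign_off(): hands the job in, once; it reports no verdict.
Trained networks look in the newest picture that a camera, given by its name, has taken for a name from the list of things; names that differ only in an ending like _2 or _b are one class to them, and where a whole thing is asked for, a point or a joint stands for the part that bears it (a point fixed in the world has none). Each returns a list of dicts, best first, with "conf" (0 to 1); they miss things now and then, are a little off and sometimes report something else, mostly with a low value. They report only what shows in the picture. A call takes as long as a camera call.
- r.recognise(thing, camera): "location" ([x, y, z] in m, in world coordinates, good to about 4 mm: the middle of the surface that is visible of it).
The state is a dict: "t": time; "joints": joint angles; "joint_velocities": joint speeds; "joint_torque": joint torques, N m; "position": TCP position; "orientation": TCP orientation; "ft_force": force on the tool from outside, world axes, zero at the start; "torque": the same for the moment, N m; "gripper_width": finger opening in m.
Only numpy, scipy, OpenCV 4.12 (cv2) and the standard library are available. Lean on these libraries where they do the work, as an engineer would, in place of code of your own. Each camera call takes 0.05 s, during which the arm holds its last target.

## Working session

There is one attempt and no reset: what is moved stays moved. The work goes in short steps, each a Python script; the robot and the scene stay as the last script left them, time stands still between calls to the robot, and variables do not carry over. Pictures are saved under pics/ and viewed, and the job is handed in when it is done.

```bash
mkdir -p pics
python3 - <<'E'
from rig import r
import cv2,numpy as np
s=r.get_state();print(s['t'],s['ft_force'],s['torque'],r.tips_ahead,s['orientation'])
for n in ("scene","top"):
    c=r.capture(n);cv2.imwrite(f'pics/{n}0.png',c['pixels'][:,:,::-1])
    np.savez(f'{n}0.npz',**{k:v for k,v in c.items()})
    print(n,c['extrinsics'].round(3).tolist(),c['mtx'].tolist())
    for t in ("tank","filler","cap","cap_grip","tray","ferrule_mid","hose_tail_mid","flange_mid"):
        print(t,[(np.round(d['location'],3).tolist(),round(d['conf'],2)) for d in r.recognise(t,n)][:2])
E
```

```text
0.0 [ 0.11432364 -0.36132234  0.15070634] [-0.03148666 -0.0236502  -0.00017505] 0.1734 [[ 3.29557855e-01  9.44135179e-01 -6.19455600e-04]
 [ 9.44134389e-01 -3.29558389e-01 -1.23470099e-03]
 [-1.36987143e-03 -1.77943925e-04 -9.99999046e-01]]
scene [[0.346, 0.526, -0.777, 1.108], [0.938, -0.196, 0.285, -0.195], [-0.002, -0.828, -0.561, 0.509], [0.0, 0.0, 0.0, 1.0]] [[378.92955960429214, 0.0, 255.8957390814692], [0.0, 378.92955960429214, 192.84171470158697], [0.0, 0.0, 1.0]]
tank [([0.726, 0.222, 0.113], 0.92)]
filler [([0.73, 0.223, 0.114], 0.72)]
cap [([0.551, 0.221, 0.199], 0.56)]
cap_grip [([0.553, 0.219, 0.189], 0.79)]
tray [([0.607, -0.204, 0.006], 0.56)]
ferrule_mid [([0.415, 0.032, 0.03], 0.62)]
hose_tail_mid [([0.415, -0.052, 0.021], 0.52)]
flange_mid [([0.418, -0.055, 0.025], 0.64), ([0.732, -0.015, 0.011], 0.56)]
top [[-0.008, -0.994, 0.109, 0.444], [-1.0, 0.01, 0.017, -0.008], [-0.018, -0.109, -0.994, 1.21], [0.0, 0.0, 0.0, 1.0]] [[488.7688032868786, 0.0, 258.6981914023965], [0.0, 488.7688032868786, 192.3729257141256], [0.0, 0.0, 1.0]]
tank [([0.669, 0.246, 0.149], 0.91)]
filler [([0.671, 0.249, 0.147], 0.85)]
cap [([0.534, 0.226, 0.207], 0.69)]
cap_grip [([0.536, 0.226, 0.21], 0.59)]
tray [([0.598, -0.198, 0.003], 0.65)]
ferrule_mid [([0.41, 0.036, 0.047], 0.58)]
hose_tail_mid [([0.536, 0.227, 0.208], 0.64), ([0.408, -0.047, 0.014], 0.53)]
flange_mid [([0.715, -0.008, 0.015], 0.6)]
```

View pics/scene0.png

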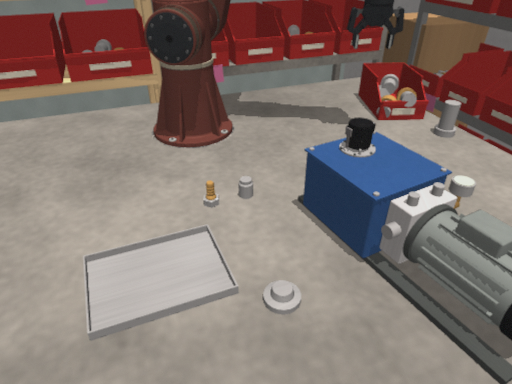

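View pics/top0.png

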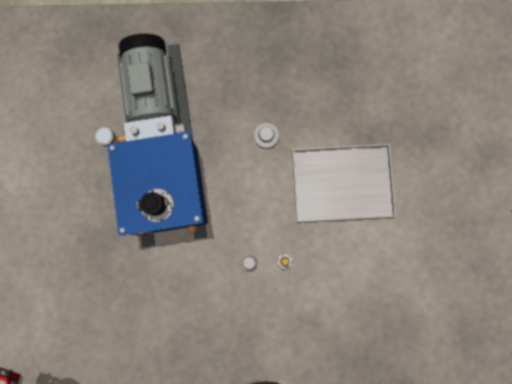

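The pictures show the blue tank with the cap at (152,204) in the top view, the tray at (343,184), the ferrule at (249,263), the hose tail at (285,262) and the flange at (266,135). Next I'll get the tank pose and cap axis from the depth data.

```bash
cat > h.py <<'E'
import numpy as np,cv2
def cloud(c,T=None):
    T=c['extrinsics'] if T is None else T
    d=c['range_z'];K=c['mtx'];v,u=np.indices(d.shape)
    P=np.stack([(u-K[0,2])/K[0,0]*d,(v-K[1,2])/K[1,1]*d,d],-1)
    W=P@T[:3,:3].T+T[:3,3];W[d==0]=np.nan
    return W
E
python3 - <<'E'
import numpy as np,cv2
from h import cloud
for n in ("top","scene"):
    c=dict(np.load(n+'0.npz'));W=cloud(c);px=c['pixels'].astype(int)
    x,y,z=W[...,0],W[...,1],W[...,2]
    blue=(px[...,2]>px[...,0]+50)&(abs(z-.15)<.006)
    P=W[blue];print(n,len(P),np.median(P[:,2]))
    rect=cv2.minAreaRect(P[:,:2].astype(np.float32));print(rect)
    near=(np.hypot(x-.54,y-.225)<.06)
    for lo,hi in((.152,.162),(.165,.185),(.185,.2),(.2,.215)):
        m=near&(z>lo)&(z<hi);Q=W[m]
        if len(Q)>5:
            print(lo,hi,len(Q),Q.mean(0).round(4),Q.min(0).round(4),Q.max(0).round(4),cv2.minEnclosingCircle(Q[:,:2].astype(np.float32)))
    m=(abs(x-.6)<.16)&(abs(y+.2)<.18)&(z>.010)&(z<.03);Q=W[m]
    if len(Q)>5: print('tray',len(Q),cv2.minAreaRect(Q[:,:2].astype(np.float32)))
E
```

```text
top 6652 0.14989844946413344
((0.5839641094207764, 0.23959971964359283), (0.20605681836605072, 0.18519610166549683), 8.41472339630127)
0.152 0.162 497 [0.5356 0.2218 0.154 ] [0.4822 0.1659 0.152 ] [0.5983 0.2844 0.1614] ((0.5402194261550903, 0.22520726919174194), 0.05979615077376366)
0.165 0.185 44 [0.5251 0.2194 0.1743] [0.5054 0.2023 0.165 ] [0.5614 0.2604 0.1849] ((0.5333029627799988, 0.23178523778915405), 0.031176552176475525)
0.185 0.2 65 [0.5315 0.2233 0.1935] [0.5104 0.2007 0.185 ] [0.558  0.2636 0.1998] ((0.5334358215332031, 0.23213841021060944), 0.03154876455664635)
0.2 0.215 456 [0.534  0.2315 0.2084] [0.511  0.2013 0.2003] [0.5573 0.2645 0.2137] ((0.5359323620796204, 0.23287060856819153), 0.03193734958767891)
tray 661 ((0.6296492218971252, -0.16998517513275146), (0.2465565800666809, 0.290390282869339), 2.5057015419006348)
scene 4467 0.1518414514168977
((0.5864100456237793, 0.24010229110717773), (0.20546859502792358, 0.18736636638641357), 8.331664085388184)
0.152 0.162 688 [0.5505 0.2187 0.1539] [0.484  0.1653 0.152 ] [0.5987 0.2844 0.1619] ((0.5401273965835571, 0.22486285865306854), 0.059910934418439865)
0.165 0.185 230 [0.5504 0.2215 0.1749] [0.5236 0.2028 0.1651] [0.5634 0.2523 0.1849] ((0.5431080460548401, 0.22770842909812927), 0.02552146278321743)
0.185 0.2 194 [0.5509 0.222  0.1928] [0.5318 0.2007 0.185 ] [0.5607 0.265  0.2   ] ((0.5383349657058716, 0.23265376687049866), 0.032457079738378525)
0.2 0.215 339 [0.5422 0.2264 0.2081] [0.5116 0.2001 0.2001] [0.5611 0.2627 0.2134] ((0.5393086671829224, 0.23145245015621185), 0.031511664390563965)
tray 2212 ((0.6287220120429993, -0.168557271361351), (0.2503955364227295, 0.29134705662727356), 2.043701648712158)
```

```bash
cat >> h.py <<'E'
def Rt(yaw): # tool down, jaw x axis at world angle yaw (rad)
    c,s=np.cos(yaw),np.sin(yaw)
    return np.array([[c,s,0],[s,-c,0],[0,0,-1.]])
E
python3 - <<'E'
from rig import r
import numpy as np,cv2
from h import *
c=dict(np.load('top0.npz'));W=cloud(c);px=c['pixels'].astype(int)
P=W[140:228,285:400].reshape(-1,3);m=abs(P[:,2]-.003)<.02
sat=W[160:210,305:380].reshape(-1,3);print('floor',np.nanmedian(sat[:,2]))
K=c['mtx'];T=c['extrinsics']
for u,v in((293,150),(389,145),(393,216),(297,222)):
    ray=T[:3,:3]@[(u-K[0,2])/K[0,0],(v-K[1,2])/K[1,1],1];print((T[:3,3]+ray*(.018-T[2,3])/ray[2]).round(3))
for b in (98.4,-81.6):
  for d in (0,30,60,85):
    for z in (.346,.47):
      q=r.solve_ik([.536,.2326,z],Rt(np.radians(b+d)))
      print(b,d,z,None if q is None else np.round(q,2))
for yw in (0,90,180,-90,45,-45):
  q=r.solve_ik([.6,-.195,.2],Rt(np.radians(yw)));print('tray',yw,None if q is None else np.round(q,2))
E
```

```text
floor 0.0027179503511673975
[ 0.679 -0.074  0.018]
[ 0.689 -0.311  0.018]
[ 0.513 -0.314  0.018]
[ 0.501 -0.081  0.018]
98.4 0 0.346 [ 0.28  0.44 -0.09  1.04  0.    0.14]
98.4 0 0.47 [0.28 0.38 0.15 1.34 0.   0.14]
98.4 30 0.346 [ 0.28  0.44 -0.09  1.04  0.   -0.39]
98.4 30 0.47 [ 0.28  0.38  0.15  1.34  0.   -0.39]
98.4 60 0.346 [ 0.28  0.44 -0.09  1.04  0.   -0.91]
98.4 60 0.47 [ 0.28  0.38  0.15  1.34  0.   -0.91]
98.4 85 0.346 [ 0.28  0.44 -0.09  1.04  0.   -1.35]
98.4 85 0.47 [ 0.28  0.38  0.15  1.34  0.   -1.35]
-81.6 0 0.346 [ 0.28  0.44 -0.09  1.04  0.   -3.  ]
-81.6 0 0.47 [ 0.28  0.38  0.15  1.34  0.   -3.  ]
-81.6 30 0.346 [ 0.28  0.44 -0.09  1.04  0.    2.76]
-81.6 30 0.47 [0.28 0.38 0.15 1.34 0.   2.76]
-81.6 60 0.346 [ 0.28  0.44 -0.09  1.04  0.    2.23]
-81.6 60 0.47 [0.28 0.38 0.15 1.34 0.   2.23]
-81.6 85 0.346 [ 0.28  0.44 -0.09  1.04  0.    1.8 ]
-81.6 85 0.47 [0.28 0.38 0.15 1.34 0.   1.8 ]
tray 0 [-0.43  0.66 -0.13  0.78  0.    1.14]
tray 90 [-0.43  0.66 -0.13  0.78  0.   -0.43]
tray 180 [-0.43  0.66 -0.13  0.78  0.   -2.  ]
tray -90 [-0.43  0.66 -0.13  0.78  0.    2.71]
tray 45 [-0.43  0.66 -0.13  0.78  0.    0.36]
tray -45 [-0.43  0.66 -0.13  0.78  0.    1.93]
```

Run:
```python
from rig import r
import numpy as np,cv2
from h import *
r.move_to([.536,.2326,.46],Rt(np.radians(98.4)))
s=r.get_state();c=r.capture('wrist')
cv2.imwrite('pics/w1.png',c['pixels'][:,:,::-1])
T=np.eye(4);T[:3,:3]=s['orientation'];T[:3,3]=s['position']
T=T@c['tool_from_camera'];W=cloud(c,T);np.savez('w1.npz',W=W,px=c['pixels'],T=T,K=c['mtx'])
print(s['t'],s['position'],c['tool_from_camera'].round(3).tolist(),s['gripper_width'],r.tips_ahead,s['ft_force'],s['torque'])
x,y,z=W[...,0],W[...,1],W[...,2]
near=(np.hypot(x-.536,y-.2326)<.05)
for lo,hi in((.152,.162),(.165,.18),(.18,.2),(.2,.216)):
    Q=W[near&(z>lo)&(z<hi)]
    if len(Q)>5: print(lo,hi,len(Q),np.median(Q,0).round(4),Q.min(0).round(4),Q.max(0).round(4),cv2.minEnclosingCircle(Q[:,:2].astype(np.float32)))
```

```text
2.5583 [0.53556009 0.2332472  0.45991812] [[1.0, 0.001, -0.0, 0.001], [-0.001, 0.952, 0.307, -0.078], [0.001, -0.307, 0.952, 0.03], [0.0, 0.0, 0.0, 1.0]] 0.08585726954194381 0.1734 [-0.02585669  0.19836231  0.01059061] [-0.02978552  0.04115885  0.03171746]
0.152 0.162 1408 [0.5154 0.2286 0.1545] [0.4913 0.1873 0.152 ] [0.5833 0.2814 0.162 ] ((0.5361056327819824, 0.23404064774513245), 0.04862818866968155)
0.165 0.18 180 [0.514  0.2314 0.1726] [0.5061 0.2057 0.165 ] [0.5415 0.2614 0.1798] ((0.5314019322395325, 0.23284146189689636), 0.028763312846422195)
0.18 0.2 450 [0.52   0.2299 0.1928] [0.5113 0.2018 0.18  ] [0.5497 0.263  0.2   ] ((0.5308453440666199, 0.2327137291431427), 0.031125355511903763)
0.2 0.216 3012 [0.5336 0.2331 0.2091] [0.5114 0.2015 0.2   ] [0.56   0.2657 0.2131] ((0.5356388688087463, 0.23358258605003357), 0.032261431217193604)
```

View pics/w1.png

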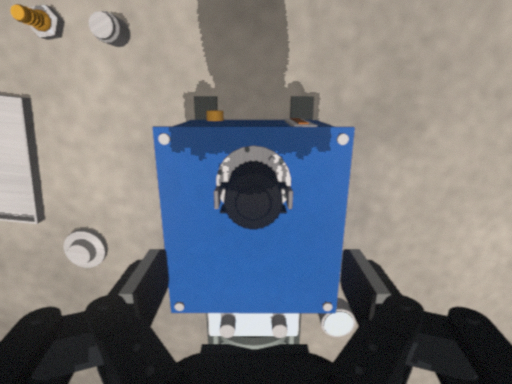

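The wrist image shows the cap centred at (252,195), with its tabs at (217,197) and (291,197) in line with the jaws. The cap axis is at about (0.5356, 0.2332). Next I'll descend and squeeze.

Run:
```python
from rig import r
import numpy as np,cv2
from h import *
def p(l):
    s=r.get_state();print(l,round(s['t'],2),s['position'].round(4) if hasattr(s['position'],'round') else s['position'],'F',np.round(s['ft_force'],2),'T',np.round(s['torque'],3),'w',round(s['gripper_width'],4),'j6',round(s['joints'][5],3))
r.servo_line([.5356,.2332,.347],max_speed=.08);r.wait(.2);p('down')
r.command_gripper(.066,20);p('66')
r.command_gripper(.048,25);r.wait(.3);p('closed')
```

```text
down 4.38 [0.5357 0.2332 0.3473] F [-1.43  0.1  -0.32] T [ 0.054  0.006 -0.027] w 0.0855 j6 0.139
66 4.71 [0.5356 0.2332 0.347 ] F [-0.42  0.27  0.2 ] T [-0.079 -0.012 -0.046] w 0.066 j6 0.139
closed 5.29 [0.5357 0.233  0.348 ] F [-2.29 -1.49  9.43] T [-0.489  0.395 -0.024] w 0.0491 j6 0.139
```

```bash
cat >> h.py <<'E'
from rig import r
def p(l=''):
    s=r.get_state();print(l,round(s['t'],2),np.round(s['position'],4),'F',np.round(s['ft_force'],2),'T',np.round(s['torque'],3),'w',round(s['gripper_width'],4),'j6',round(s['joints'][5],3));return s
E
python3 - <<'E'
from h import *
for z in (.348,.349):
    r.servo_line([.5356,.2332,z],max_speed=.01);r.wait(.15);s=p(z)
    if s['ft_force'][2]<3: break
E
```

```text
0.348 5.69 [0.5358 0.233  0.3488] F [-1.04 -2.21  6.54] T [-0.471  0.259 -0.003] w 0.0491 j6 0.139
0.349 6.09 [0.5357 0.233  0.3493] F [ 0.49 -3.77  4.89] T [-0.703  0.024 -0.028] w 0.0485 j6 0.139
```

Run:
```python
from h import *
r.command_gripper(.042,30);r.wait(.1);p('grip')
for y,z in((.2329,.3497),(.2326,.3502)):
    r.servo_line([.5356,y,z],max_speed=.01);r.wait(.15);p((y,z))
```

```text
grip 6.41 [0.5358 0.2331 0.3493] F [-0.42 -2.53  5.99] T [-0.722  0.017 -0.004] w 0.0483 j6 0.139
(0.2329, 0.3497) 6.81 [0.5357 0.2329 0.3496] F [ 2.71 -1.74  0.51] T [-0.289 -0.501 -0.041] w 0.0481 j6 0.138
(0.2326, 0.3502) 7.21 [0.5357 0.2328 0.3498] F [ 4.78  1.29 -8.14] T [ 0.385 -1.04  -0.033] w 0.0482 j6 0.138
```

```bash
cat > turn.py <<'E'
from h import *
import sys
r.servo_line([.5356,.2328,.3497],max_speed=.01);r.wait(.1);s0=p('pre')
q=np.array(r.solve_ik([.5356,.2328,.3497],Rt(np.radians(98.4))));print(q.round(3))
for k in range(1,7):
    q[5]-=np.radians(2); r.movej(q); s=p(k*2)
    if abs(s['torque'][2]-s0['torque'][2])>.3 or np.linalg.norm(s['ft_force'])>14: print('STOP');break
E
python3 turn.py
```

```text
pre 7.56 [0.5357 0.2328 0.3497] F [ 3.96  1.31 -3.94] T [ 0.195 -0.888 -0.002] w 0.0479 j6 0.138
[ 0.285  0.436 -0.085  1.049  0.     0.138]
2 7.81 [0.5355 0.2328 0.3497] F [ 2.98  0.48 -3.28] T [ 0.153 -0.646  0.017] w 0.0482 j6 0.104
4 8.06 [0.5354 0.2327 0.3497] F [ 2.26  0.14 -2.03] T [ 0.062 -0.376 -0.025] w 0.0479 j6 0.07
6 8.31 [0.5354 0.2327 0.3497] F [ 0.19 -1.55 -1.28] T [-0.115 -0.154  0.03 ] w 0.048 j6 0.035
8 8.56 [0.5354 0.2327 0.3497] F [-0.34 -1.23 -0.83] T [-0.296  0.042 -0.014] w 0.0482 j6 -0.0
10 8.81 [0.5354 0.2327 0.3497] F [-0.89 -1.33 -0.36] T [-0.339  0.215 -0.019] w 0.0478 j6 -0.035
12 9.06 [0.5355 0.2327 0.3497] F [-1.54 -2.11 -0.08] T [-0.435  0.207 -0.002] w 0.0483 j6 -0.07
```

```bash
cat > turn2.py <<'E'
from h import *
s=r.get_state();q=np.array(r.solve_ik([.5356,.2328,.3497],Rt(np.radians(98.4))));q0=q[5]
q[5]=s['joints'][5]
while q0-q[5]<np.radians(84):
    q[5]-=np.radians(1.5); r.movej(q); s=r.get_state()
    d=round(np.degrees(q0-s['joints'][5]),1)
    print(d,round(s['t'],2),'F',np.round(s['ft_force'],1),'Tz',round(s['torque'][2],3),'w',round(s['gripper_width'],4))
    if abs(s['torque'][2])>.2 or np.linalg.norm(s['ft_force'])>14: print('STOP');break
E
python3 turn2.py
```

```text
13.3 9.31 F [-1.1 -2.   0.7] Tz 0.037 w 0.0478
14.9 9.56 F [-1.5 -2.5 -0.3] Tz -0.038 w 0.0482
16.4 9.81 F [-1.2 -1.8 -0.6] Tz -0.002 w 0.0477
17.9 10.06 F [-0.6 -0.9 -0.9] Tz 0.012 w 0.048
19.4 10.31 F [-1.1 -1.4 -1.7] Tz 0.021 w 0.048
20.9 10.56 F [ 0.2 -0.5 -1.8] Tz -0.018 w 0.048
22.4 10.81 F [ 0.9  0.6 -1.5] Tz -0.022 w 0.0481
23.9 11.06 F [-0.1  0.4 -1. ] Tz -0.031 w 0.0481
25.4 11.31 F [ 0.1 -0.2 -2.6] Tz -0.014 w 0.0481
26.9 11.56 F [ 0.4 -0.2 -1.7] Tz 0.029 w 0.0483
28.4 11.81 F [-0.1 -1.  -2.7] Tz -0.014 w 0.048
29.9 12.06 F [ 0.5 -1.3 -2. ] Tz -0.049 w 0.048
31.4 12.31 F [ 0.7 -0.9 -1.8] Tz 0.052 w 0.0482
32.9 12.56 F [ 0.1 -0.7 -1.1] Tz -0.001 w 0.048
34.4 12.81 F [-0.6 -1.4 -1.9] Tz 0.044 w 0.0479
35.9 13.06 F [ 0.6 -0.9 -1.8] Tz -0.045 w 0.048
37.4 13.31 F [-0.8 -0.9 -2.2] Tz 0.001 w 0.0482
38.9 13.56 F [ 0.1 -0.7 -0.9] Tz -0.052 w 0.0477
40.4 13.81 F [ 0.4  0.1 -1.6] Tz -0.047 w 0.0479
41.9 14.06 F [-0.2  0.5 -1.8] Tz -0.04 w 0.048
43.4 14.31 F [-0.8  0.8 -2. ] Tz -0.049 w 0.0481
44.9 14.56 F [-1.   0.7 -2.3] Tz -0.016 w 0.0482
46.4 14.81 F [-0.4  0.3 -1.6] Tz -0.021 w
[... 424 characters left out ...]
 Tz -0.047 w 0.0479
61.4 17.31 F [ 0.7 -0.6  0.4] Tz -0.011 w 0.0481
62.9 17.56 F [ 0.3 -0.8  1. ] Tz -0.021 w 0.0481
64.4 17.81 F [-1.3  0.2  1.4] Tz -0.005 w 0.0481
65.9 18.06 F [-0.2  0.7  2.3] Tz -0.006 w 0.0478
67.4 18.31 F [-0.3 -0.5  3.1] Tz -0.033 w 0.0479
68.9 18.56 F [-0.4  0.8  3.9] Tz 0.046 w 0.0482
70.4 18.81 F [-0.  -0.8  4.3] Tz 0.044 w 0.0481
71.9 19.06 F [-0.7 -0.4  5.7] Tz 0.018 w 0.0485
73.4 19.31 F [-0.9 -0.1  4.9] Tz 0.024 w 0.048
74.9 19.56 F [-0.2 -0.5  4.4] Tz 0.077 w 0.048
76.4 19.81 F [-0.1 -0.3  5.2] Tz 0.021 w 0.0485
77.9 20.06 F [-0.6  0.1  4.2] Tz 0.043 w 0.0479
79.4 20.31 F [-0.9  0.3  5.5] Tz -0.067 w 0.0479
80.8 20.56 F [-1.7 -0.2  4.5] Tz -0.231 w 0.048
STOP
```

Run:
```python
from h import *
r.wait(.2);s=p('hold');q=np.array(s['joints'])
T0=Rt(np.radians(98.4));q=np.array(r.solve_ik([.5356,.2328,.3497],T0));q0=q[5];q[5]=s['joints'][5]
q[5]=q0-np.radians(81.3);r.movej(q);p('81.3');r.wait(.2);s=p('81.3 hold')
```

```text
hold 20.76 [0.5356 0.2328 0.3499] F [-1.45 -0.4   6.69] T [-0.015  0.189 -0.265] w 0.0478 j6 -1.273
81.3 21.01 [0.5356 0.2328 0.3499] F [-0.56  0.65  5.27] T [-0.029  0.247 -0.346] w 0.0477 j6 -1.279
81.3 hold 21.21 [0.5356 0.2328 0.3499] F [-1.21  0.28  5.87] T [-0.035  0.216 -0.305] w 0.0478 j6 -1.279
```

The torque keeps rising to about −0.3 N m near 80–81°, so that is the stop. I'll back off about 1.5° and lift in small steps, watching the force.

Run:
```python
from h import *
q=np.array(r.solve_ik([.5356,.2328,.3497],Rt(np.radians(98.4))));q[5]-=np.radians(79.6);r.movej(q);r.wait(.1);p('back')
ok=True
for dz in (1,2,3,4,5,6,8,10,13,16,20,25,30,36,42):
    r.servo_line([.5356,.2328,.3497+dz/1000],max_speed=.02);s=p(dz)
    if s['ft_force'][2]<-7 or np.linalg.norm(s['ft_force'][:2])>8: print('STOP');break
```

```text
back 21.56 [0.5356 0.2328 0.3499] F [-1.41  0.21  4.69] T [-0.041  0.279 -0.102] w 0.0479 j6 -1.25
1 21.81 [0.5356 0.2328 0.3506] F [-1.13 -0.21  3.12] T [ 0.012  0.087 -0.053] w 0.048 j6 -1.25
2 22.06 [0.5356 0.2328 0.3515] F [0.28 0.04 0.14] T [ 0.067 -0.062 -0.055] w 0.048 j6 -1.251
3 22.31 [0.5355 0.2328 0.3525] F [ 0.82  0.3  -1.66] T [-0.024 -0.131 -0.128] w 0.0473 j6 -1.251
4 22.56 [0.5355 0.2328 0.3537] F [ 0.48  0.32 -0.12] T [-0.039 -0.051 -0.059] w 0.0477 j6 -1.251
5 22.81 [0.5356 0.2328 0.3548] F [-0.43  0.06 -0.75] T [-0.009 -0.023 -0.005] w 0.048 j6 -1.251
6 23.06 [0.5356 0.2328 0.3558] F [ 0.59  0.49 -0.85] T [-0.041 -0.024 -0.016] w 0.048 j6 -1.251
8 23.31 [0.5357 0.2328 0.3579] F [ 0.87 -0.25 -1.38] T [-0.019  0.002  0.023] w 0.0478 j6 -1.251
10 23.56 [0.5357 0.2328 0.3599] F [-0.03 -0.02 -1.  ] T [-0.059  0.064 -0.051] w 0.0482 j6 -1.251
13 23.86 [0.5357 0.2328 0.3629] F [-0.59 -0.13 -1.37] T [ 0.016  0.    -0.013] w 0.0482 j6 -1.251
16 24.16 [0.5357 0.2328 0.3659] F [-0.01  0.48  0.12] T [ 0.021  0.02  -0.01 ] w 0.0482 j6 -1.251
20 24.51 [0.5356 0.2328 0.3699] F [-0.08 -0.24 -1.52] T [-0.008 -0.    -0.018] w 0.0477 j6 -1.251
25 24.91 [0.5357 0.2328 0.3749] F [-0.53 -0.05 -1.16] T [ 0.008 -0.022  0.017] w 0.0482 j6 -1.251
30 25.31 [0.5357 0.2328 0.3799] F [ 0.13  0.27 -1.2 ] T [ 0.025 -0.003  0.025] w 0.0482 j6 -1.251
36 25.76 [0.5356 0.2328 0.3858] F [-0.14 -0.28 -1.89] T [-0.007 -0.028  0.013] w 0.0479 j6 -1.251
42 26.21 [0.5356 0.2328 0.3918] F [ 0.14 -0.26 -0.35] T [ 0.001  0.02  -0.069] w 0.0482 j6 -1.251
```

```bash
python3 - <<'E'
from h import *
r.servo_line([.5356,.2328,.42],max_speed=.08);r.wait(.2);p('up')
R=r.get_state()['orientation']
c=r.capture('scene');cv2.imwrite('pics/s2.png',c['pixels'][:,:,::-1])
q1=r.solve_ik([.5955,-.195,.30],Rt(np.radians(178)));print(np.round(q1,2))
r.servo_line([.5955,-.195,.38],max_speed=.2,ori=Rt(np.radians(178)));p('over tray')
c=r.capture('scene');cv2.imwrite('pics/s3.png',c['pixels'][:,:,::-1])
E
python3 -c "
import cv2,numpy as np
cv2.imwrite('pics/s23.png',cv2.resize(np.hstack([cv2.imread('pics/s2.png'),cv2.imread('pics/s3.png')]),(800,300)))"
```

```text
up 26.91 [0.5355 0.2328 0.4194] F [ 0.12  0.1  -0.72] T [-0.017 -0.016 -0.024] w 0.048 j6 -1.251
[-0.43  0.55 -0.03  0.99  0.   -1.97]
over tray 29.27 [ 0.5955 -0.1943  0.3801] F [-0.3  -0.25 -1.18] T [-0.011  0.004  0.019] w 0.048 j6 -1.969
```

View pics/s23.png

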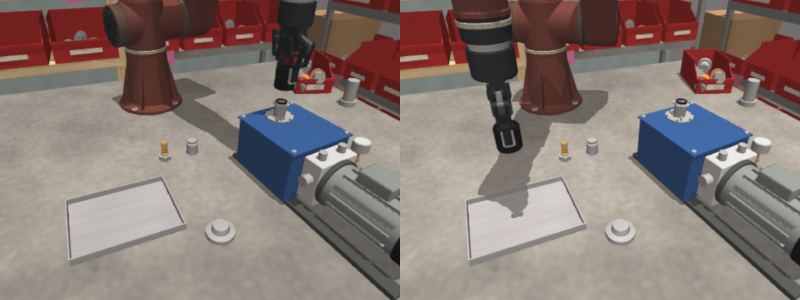

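The right-hand picture shows the cap held in the gripper at (508,138) and the bare neck at (681,108). Next I'll lower it into the tray.

Run:
```python
from h import *
r.servo_line([.5955,-.195,.205],max_speed=.1);r.wait(.3);s0=p('near')
z=.205
while z>.184:
    z-=.001; r.servo_line([.5955,-.195,z],max_speed=.01); s=p(round(z,4))
    if s['ft_force'][2]-s0['ft_force'][2]>3.5: print('contact');break
```

```text
near 31.52 [ 0.5955 -0.195   0.2051] F [-0.46 -0.07 -1.92] T [ 0.035 -0.012  0.03 ] w 0.0484 j6 -1.969
0.204 31.77 [ 0.5954 -0.195   0.2039] F [-0.7   0.19 -0.83] T [ 0.034 -0.03  -0.008] w 0.0479 j6 -1.969
0.203 32.02 [ 0.5954 -0.195   0.2029] F [-0.58  0.31 -1.28] T [ 0.026 -0.011 -0.022] w 0.048 j6 -1.969
0.202 32.27 [ 0.5955 -0.195   0.2019] F [ 0.25 -0.33 -1.6 ] T [ 0.051  0.037 -0.003] w 0.0477 j6 -1.969
0.201 32.52 [ 0.5955 -0.195   0.2009] F [-0.42  0.35 -1.03] T [-0.043  0.007  0.006] w 0.0479 j6 -1.969
0.2 32.77 [ 0.5955 -0.195   0.1999] F [-0.04 -0.05 -0.91] T [ 0.024 -0.035  0.033] w 0.0479 j6 -1.969
0.199 33.02 [ 0.5955 -0.195   0.1989] F [-1.13 -0.19 -0.25] T [-0.01  -0.017 -0.01 ] w 0.0482 j6 -1.969
0.198 33.27 [ 0.5955 -0.195   0.1979] F [-0.19 -0.49 -1.18] T [ 0.011 -0.05  -0.021] w 0.0482 j6 -1.969
0.197 33.52 [ 0.5955 -0.195   0.1969] F [ 0.77 -0.15 -1.4 ] T [ 0.014 -0.015 -0.003] w 0.0478 j6 -1.969
0.196 33.77 [ 0.5955 -0.195   0.1959] F [-0.41  0.38 -0.04] T [ 0.039  0.017 -0.077] w 0.0481 j6 -1.969
0.195 34.02 [ 0.5955 -0.195   0.1949] F [ 0.5   0.05 -1.09] T [-0.005 -0.036  0.013] w 0.048 j6 -1.969
0.194 34.27 [ 0.5955 -0.195   0.1939] F [-0.04  0.24 -1.19] T [ 0.018  0.045 -0.047] w 0.0482 j6 -1.969
0.193 34.52 [ 0.5956 -0.1951  0.1931] F [-0.07  0.42  0.87] T [-0.021 -0.008 -0.015] w 0.0478 j6 -1.969
0.192 34.77 [ 0.5956 -0.195   0.193 ] F [-3.61  0.7  10.56] T [ 0.211  0.712 -0.028] w 0.0481 j6 -1.969
contact
```

Run:
```python
from h import *
r.servo_line([.5955,-.195,.193],max_speed=.01);r.wait(.2);p('relax')
for w in (.054,.058,.062,.068,.085):
    r.command_gripper(w,20);p(w)
r.servo_line([.5955,-.195,.205],max_speed=.03);r.servo_line([.5955,-.195,.36],max_speed=.12);r.wait(.3);p('up')
s=r.get_state();c=r.capture('wrist');cv2.imwrite('pics/w4.png',c['pixels'][:,:,::-1])
T=np.eye(4);T[:3,:3]=s['orientation'];T[:3,3]=s['position'];W=cloud(c,T@c['tool_from_camera'])
z=W[...,2];m=(z>.035)&(z<.08)&(np.hypot(W[...,0]-.5955,W[...,1]+.195)<.06);Q=W[m]
print(len(Q),Q.min(0),Q.max(0),cv2.minEnclosingCircle(Q[Q[:,2]>.046][:,:2].astype(np.float32)))
for n in('scene','top'):
    c=r.capture(n);cv2.imwrite(f'pics/{n}4.png',c['pixels'][:,:,::-1])
    for t in ("cap","ferrule_mid","hose_tail_mid","flange_mid"): print(n,t,[(np.round(d['location'],3).tolist(),round(d['conf'],2)) for d in r.recognise(t,n)][:2])
a=[cv2.resize(cv2.imread('pics/%s4.png'%n),(400,300)) for n in('scene','w')]
cv2.imwrite('pics/f4.png',np.hstack(a))
```

```text
relax 35.23 [ 0.5956 -0.195   0.1931] F [-0.66 -0.13  3.62] T [0.091 0.116 0.038] w 0.0485 j6 -1.969
0.054 35.46 [ 0.5954 -0.1949  0.1926] F [-0.34 -0.02 -0.79] T [ 0.033 -0.012  0.001] w 0.0539 j6 -1.969
0.058 35.67 [ 0.5954 -0.195   0.1928] F [ 0.18  0.46 -1.28] T [ 0.058 -0.012 -0.005] w 0.058 j6 -1.969
0.062 35.89 [ 0.5955 -0.195   0.193 ] F [ 0.84  0.34 -0.74] T [-0.006  0.059  0.06 ] w 0.0619 j6 -1.969
0.068 36.12 [ 0.5956 -0.195   0.1931] F [-0.18  0.87 -0.4 ] T [-0.015 -0.033 -0.018] w 0.0681 j6 -1.969
0.085 36.44 [ 0.5955 -0.195   0.193 ] F [-0.39  0.3   0.37] T [0.006 0.006 0.011] w 0.0849 j6 -1.969
up 38.73 [ 0.5955 -0.195   0.3597] F [-0.74 -0.62  0.24] T [0.027 0.005 0.029] w 0.0849 j6 -1.969
2157 [ 0.56434433 -0.21905429  0.03502169] [ 0.62729595 -0.17008372  0.05642743] ((0.5953145027160645, -0.19327396154403687), 0.03159544616937637)
scene cap [([0.609, -0.194, 0.049], 0.93)]
scene ferrule_mid [([0.413, 0.031, 0.03], 0.72)]
scene hose_tail_mid [([0.415, -0.053, 0.019], 0.78)]
scene flange_mid [([0.732, -0.013, 0.01], 0.76)]
top cap [([0.601, -0.187, 0.052], 0.74)]
top ferrule_mid [([0.409, 0.037, 0.048], 0.54)]
top hose_tail_mid [([0.408, -0.047, 0.016], 0.57)]
top flange_mid [([0.716, -0.009, 0.014], 0.61)]
```

View pics/f4.png

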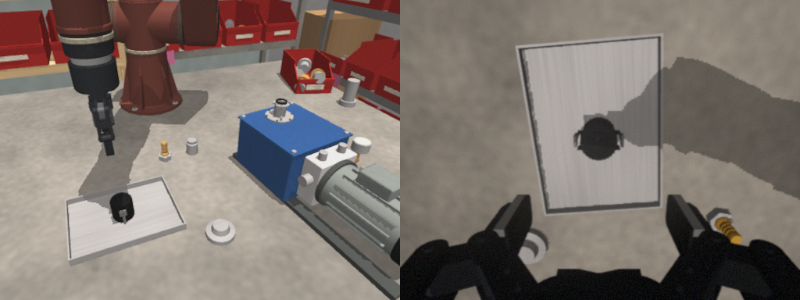

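The cap stands upright in the middle of the tray, at (122,207) in the left picture. The gripper is clear of it and the loose fittings haven't moved.

```bash
python3 -c "
from rig import r
r.sign_off()"
```

```text
the job is handed in; nothing more can be done
```

The filler cap is off the oil tank and standing top up near the middle of the tray, let go. I handed the job in at about 39 s, and the sign-off gives no verdict.

- **Unlocking:** I squeezed both tabs with 30 N and turned the cap anticlockwise. At about 80.8° the torque began to climb, reaching about 0.3 N m, which I took as the stop. I then backed off about 1.5°.
- **Lifting:** The cap came off without catching. The wrist saw at most about 2 N of downward pull.
- **Setting down:** The cap touched the tray floor at low speed with about 10.6 N at the wrist. I eased that off before opening the fingers in steps and moving the arm up clear.
- **Last checks:** The wrist camera puts the cap at about (0.595, −0.193) and the tray's middle at (0.5955, −0.195), and the pictures show the cap upright. The three loose fittings were found within about 3 mm of their first positions.

Two readings didn't quite match:
- **Cap in the tray:** The scene and top cameras put the cap 6 to 14 mm from the wrist estimate, because they report the middle of its visible surface.
- **Grip width:** The fingers read about 48 mm on the pressed tabs, where 51 mm was expected. It stayed constant throughout, and the pawls passed the posts without catching.

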